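Click a push latch home against the bench stop and lay it in the order tray

ROBOT

A 6-joint arm with a two-finger parallel gripper is mounted at the origin on the work surface. World frame = base frame: x ahead of the robot, y to its left, z up, the work surface at z = 0. Lengths are in m, angles in rad, forces in N, time in s.
With the tool pointing down it reaches from about 0.35 to 0.725 m from the base axis. Payload 6 kg.
Tool frame: the origin (TCP) lies between the finger pads; the fingertips stand 17 mm ahead of it and the grasp point (between the pads) lies 2 mm behind it; x points along the fingers, y is the direction in which the jaws open and shut, and the axes are right-handed (so a half turn about x gives the same grasp; the last joint's range is limited). The gripper opens to 85 mm and grips with 20 to 120 N. Pads are 22 mm wide; open, the fingers measure 114 mm over their backs; the gripper's body (76 mm by 85 mm) begins 54 mm behind the grasp point. The pads swing forward as they close: fully open they stand 13 mm farther back than shut.
Start: joints at [-0.872, 0.04, 0.085, 0, -1.615, -0.334], TCP at [0.214, -0.56, 0.248] pointing down, gripper open.
Joint ranges: [-2.56, 2.56], [-1.29, 2.01], [-1.08, 1.49], [-3.29, 1.98], [-2.81, -0.18], [-2.99, 2.99]. Speed limits (rad/s): [2.57, 2.57, 3.01, 3.14, 3.14, 3.14].

INTERFACE

Orientations are given as [roll, pitch, yaw] about the fixed x, y, z axes, in that order (R = Rz(yaw) Ry(pitch) Rx(roll)).
In Python, from bench import robot gives the robot as it stands.
- The arm moves only by the shell command python3 -m pendant 'ROWS' [FORCE]. ROWS is JSON, a list of rows, each an object with "delta_rot": the turn, a rotation vector about the tool's x, y, z in rad, a list of three; "dp": the shift along the tool's x, y, z in mm, a list of three; "grip": the opening, from -1 (shut) to 1 (fully open). In form: [{"delta_rot": [rx, ry, rz], "dp": [x, y, z], "grip": grip}, ...]. A call has exactly 8 rows; each row is the pose to reach, as a shift and turn from the pose commanded when the call began, along the tool's axes at that moment; what a row does not reach only later rows make up. A row lasts 1/10 s, in which the tool goes at most 50 mm and 8.59 degrees, less where a joint would pass 70% of its speed; a pose out of reach is approached as far as the arm can. A call with a gripper value outside its range is refused whole. The fingers move at their own pace and stop on an object; FORCE is the grip in N (left out, the last holds). Time passes only in rows, so rows that repeat a pose let the fingers close, or fill a call up. It gives the time, the measured TCP pose, the force and the opening at its end, in the units of the state.
- robot.get_obs(): the state, without advancing time (a new reading comes with each control period).
- robot.snapshot(name): name is "side" or "top" or "wrist"; returns the picture (420x560x3 uint8, blue, green, red); there is no depth.
- robot.calibration(name): a dict with "K" (3x3 intrinsics, pixels), "cam_to_world" (4x4, takes a point from camera to world coordinates); the wrist camera has in their place "mount" (4x4, takes a point from camera to tool coordinates, whose origin is the TCP and whose axes are the tool frame's). Camera axes: x right, y up, looking along -z (the intrinsics and any distortion apply to the point x, -y, -z); pixel columns grow to the right and rows downward; lengths in m; the calibration is good to about 2 mm. A picture is of the moment at which its call begins: read the wrist's pose just before it. calibration takes no time and is no camera call.
- robot.finish_job(): hands the job in, once; it reports no verdict.
Trained networks look in the newest picture that a camera, given by its name, has taken for a name from the list of things; names that differ only in an ending like _2 or _b are one class to them, and where a whole thing is asked for, a point or a joint stands for the part that bears it (a point fixed in the world has none). Each returns a list of dicts, best first, with "score" (0 to 1); they miss things now and then, are a little off and sometimes report something else, mostly with a low value. They report only what shows in the picture. A call takes as long as a camera call. They do not tell look-alikes from the thing itself.
- robot.search_frame(query, camera): "pixel" ([column, row] in pixels, amid what is visible of it).
- robot.silhouettes(query, camera): "mask" (420x560 bool, what is visible of it) and "pixel" ([column, row] in pixels, amid what is visible of it).
- robot.mark_of(query, camera): "pixel" ([column, row] in pixels: a listed point, or the origin of a listed thing).
The state is a dict: "time_s": time; "joints": joint angles; "qvel": joint speeds; "tau": joint torques, N m; "tool_pos": TCP position; "tcp_rot": TCP orientation; "wrist_force": force on the tool from outside, world axes, zero at the start; "torque": the same for the moment, N m; "finger_gap": finger opening in m.
Only numpy, scipy, OpenCV 4.12 (cv2) and the standard library are available. Lean on these libraries where they do the work, as an engineer would, in place of code of your own. Each camera call takes 0.05 s, during which the arm holds its last target.

TASK

The grey push latch on the counter still has its plunger sticking out of one end. Pick the latch up by its body, push the plunger squarely against the upright face of the dark steel bench stop until it is fully home, then lay the latch flat inside the plywood order tray and let go; set it down, do not drop it.

Things in the scene. Friction and masses are not known exactly. Their poses are not given: they have to be found in the camera images.
- latch: Push latch lying loose, 0.12 kg: grey box housing 70 long (x) x 26 wide (y) x 28 high (z) mm; round white plunger out of its +x end; 4 mm thick screw tongue at the foot of its -x end, 17 mm beyond the housing. Origin: centre of the housing's underside; z up. Plunger axis 14 mm above the underside; its flat 15 mm tip is at x = +49 mm when out, +40 mm when home. A shorter grey roller catch is a bystander.
- plunger (a joint): Slide of the latch's plunger into its housing, in m: 0 = fully out (as it starts), 0.009 = fully home, against its end stop. It needs about 5 N to move and stays where it is pushed; it does not spring back.
- stop: Bench stop, a dark steel block bolted to the counter, fixed: 30 deep (x) x 130 wide (y) x 50 high (z) mm, with an 8 mm thick, 43 mm deep foot plate with two bolts behind it (+x side). Origin: centre of the block's underside, on the counter. Its clear upright working face is the plane x = -15 mm, facing -x (roughly towards the robot).
- tray: Order tray, pale plywood, open on top and empty, fixed to the counter: 180 (x) x 130 (y) mm outside, walls 4 mm thick, rim 18 mm above the counter, inner floor 4 mm above the counter. Origin: centre of its underside.
Mind the look-alikes: they are no part of the job. Leave any purple look-alike of the latch alone.

How it is judged:
On the way:
1. held in the gripper, the latch is pressed against the bench stop, square to its face within 20 degrees, with its plunger home (at least 7 of 9 mm in) (value of joint plunger above 0.007 m and angle between the x axis of latch and the x axis of stop, either way round below 0.35 rad and contact force between latch and stop above 1 N and contact force between the fingers and latch above 1 N), for 0.05 s.
At the end, for the whole second after the job is handed in: The plunger is at least 7 mm of its 9 mm in; the latch lies released, at rest and flat (within 10 degrees) on the tray's floor, underside down, with the centre of its housing within 75 mm along and 50 mm across of the tray's centre (value of joint plunger above 0.007 m and x of latch in the frame of tray between -0.075 and 0.075 m and y of latch in the frame of tray between -0.05 and 0.05 m and z of latch in the frame of tray below 0.012 m and angle between latch's own z axis and vertical below 0.17 rad and linear speed of latch below 0.02 m/s); the robot touches nothing.
It fails at once if the latch falls free with its underside more than 60 mm above the counter (height (world z) of latch above 0.06 m and contact force between each of the arm, the fingers and latch below 0.01 N).
It also fails if it takes over 48 s, if anything falls off the work surface, if the arm or the gripper's body presses on something with over 40 N, if the wrist force passes 120 N, or if a joint passes its speed limit or range.

## Working session

There is one attempt and no reset: what is moved stays moved. The work goes in short steps, Python scripts to look and compute and a shell command to move; the robot and the scene stay as the last step left them, time stands still between calls to the robot, and variables do not carry over. Pictures are saved under pics/ and viewed, and the job is handed in when it is done.

```bash
ls; mkdir -p pics
python3 - <<'E'
from bench import robot
import cv2
o=robot.get_obs(); print({k:o[k] for k in ('time_s','tool_pos','tcp_rot','finger_gap','wrist_force')})
for n in('top','side','wrist'):
    cv2.imwrite(f'pics/{n}0.png',robot.snapshot(n))
    c=robot.calibration(n); print(n,{k:(v.round(4).tolist() if hasattr(v,'round') else v) for k,v in c.items()})
E
```

```text
pics
{'time_s': 0.0, 'tool_pos': array([ 0.21401765, -0.56021362,  0.24725748]), 'tcp_rot': array([1.63039154, 1.56902906, 1.99519374]), 'finger_gap': 0.0856357363660789, 'wrist_force': array([-0.25791749,  0.6139659 , -0.69650822])}
top {'K': [[416.3997, 0.0, 275.8545], [0.0, 416.3997, 210.7443], [0.0, 0.0, 1.0]], 'cam_to_world': [[0.0226, 0.9986, -0.0483, 0.4863], [-0.9991, 0.0208, -0.036, -0.0246], [-0.0349, 0.0491, 0.9982, 0.984], [0.0, 0.0, 0.0, 1.0]]}
side {'K': [[420.775, 0.0, 279.7041], [0.0, 420.775, 209.167], [0.0, 0.0, 1.0]], 'cam_to_world': [[-0.9116, 0.2929, -0.2886, 0.2754], [-0.411, -0.6268, 0.662, 0.5814], [0.013, 0.722, 0.6917, 0.6593], [0.0, 0.0, 0.0, 1.0]]}
wrist {'K': [[343.5102, 0.0, 278.7579], [0.0, 343.5102, 208.8951], [0.0, 0.0, 1.0]], 'mount': [[-0.0002, 0.2602, -0.9656, -0.1245], [1.0, -0.0, -0.0003, -0.0012], [-0.0001, -0.9656, -0.2602, -0.0656], [0.0, 0.0, 0.0, 1.0]]}
```

View pics/top0.png

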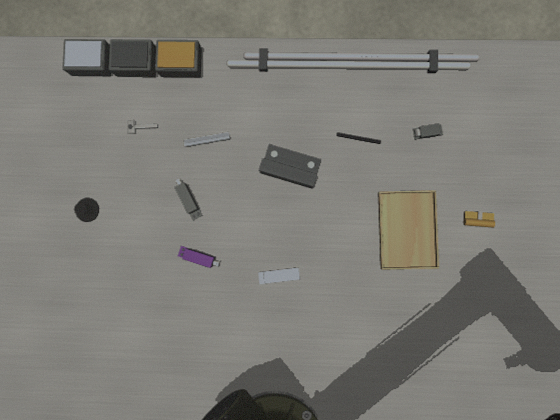

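View pics/side0.png

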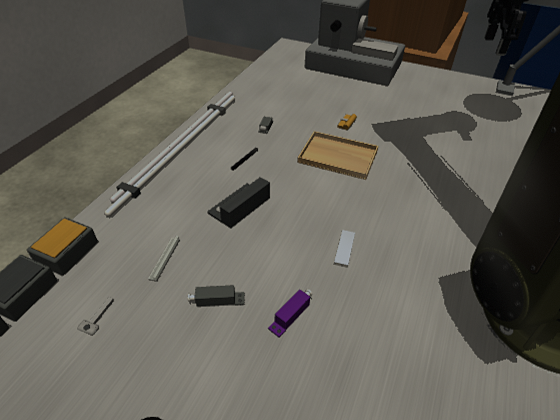

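View pics/wrist0.png

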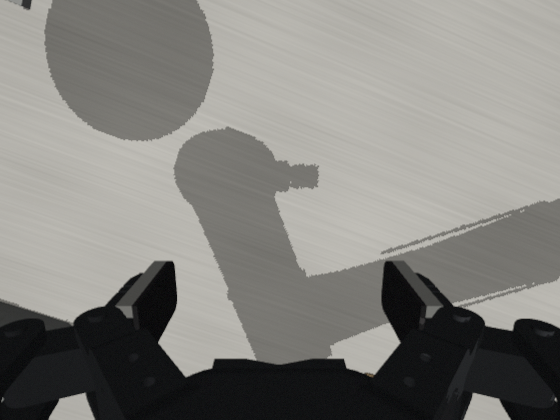

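Grey candidates in the top view: the longer housing at (188,199), with a white plunger at about (180,182) and a tongue at (197,215); the short roller catch at (428,131); and the purple look-alike at (199,257). The grey one at (188,199) fits the description. The stop is at (290,166) and the tray at (408,230). I'll enlarge a crop and measure.

```bash
cat > h.py <<'E'
import numpy as np, cv2
from bench import robot
def ray(cam,px,T=None):
    c=robot.calibration(cam); K=c['K']
    M=c['cam_to_world'] if T is None else T@c['mount']
    d=np.linalg.inv(K)@np.array([px[0],px[1],1.]); d=M[:3,:3]@np.array([d[0],-d[1],-d[2]])
    return M[:3,3],d
def onz(cam,px,z,T=None):
    o,d=ray(cam,px,T); return o+d*(z-o[2])/d[2]
def proj(cam,P,T=None):
    c=robot.calibration(cam); K=c['K']
    M=c['cam_to_world'] if T is None else T@c['mount']
    p=np.linalg.inv(M)@np.array([*P,1.]); q=K@np.array([p[0],-p[1],-p[2]]); return q[:2]/q[2]
def tri(obs):
    A=np.zeros((3,3));b=np.zeros(3)
    for cam,px in obs:
        o,d=ray(cam,px); d=d/np.linalg.norm(d); Q=np.eye(3)-np.outer(d,d); A+=Q;b+=Q@o
    return np.linalg.solve(A,b)
from scipy.spatial.transform import Rotation as Ro
def tool():
    o=robot.get_obs(); T=np.eye(4); T[:3,:3]=Ro.from_euler('xyz',o['tcp_rot']).as_matrix(); T[:3,3]=o['tool_pos']; return T
E
python3 - <<'E'
from h import *
for cam in('top','side'):
    for q in('latch','stop','tray'):
        for r in robot.mark_of(q,cam)[:3]: print(cam,q,np.round(r['pixel'],1),round(r['score'],2),onz(cam,r['pixel'],0).round(4))
im=cv2.imread('pics/top0.png')
cv2.imwrite('pics/c1.png',cv2.resize(im[130:230,150:330],None,fx=4.4,fy=4.4,interpolation=cv2.INTER_CUBIC))
im=cv2.imread('pics/side0.png')
cv2.imwrite('pics/c2.png',cv2.resize(im[170:320,170:350],None,fx=4,fy=4,interpolation=cv2.INTER_CUBIC))
print(robot.get_obs()['time_s'])
E
```

```text
top latch [189.1 198.5] 0.97 [0.5589 0.2188 0.    ]
top latch [198.4 254.1] 0.91 [0.4273 0.1922 0.    ]
top stop [288.6 175.8] 0.72 [ 0.6177 -0.0175  0.    ]
top tray [407.2 230.8] 0.57 [ 0.4935 -0.2972  0.    ]
side latch [292.8 312.2] 0.69 [0.4185 0.1855 0.    ]
side latch [214.2 299.8] 0.61 [ 0.5606  0.222  -0.    ]
side stop [245.2 206.9] 0.63 [ 0.6246 -0.0231  0.    ]
side tray [338.4 157.1] 0.9 [ 0.4924 -0.2934  0.    ]
0.45
```

View pics/c1.png

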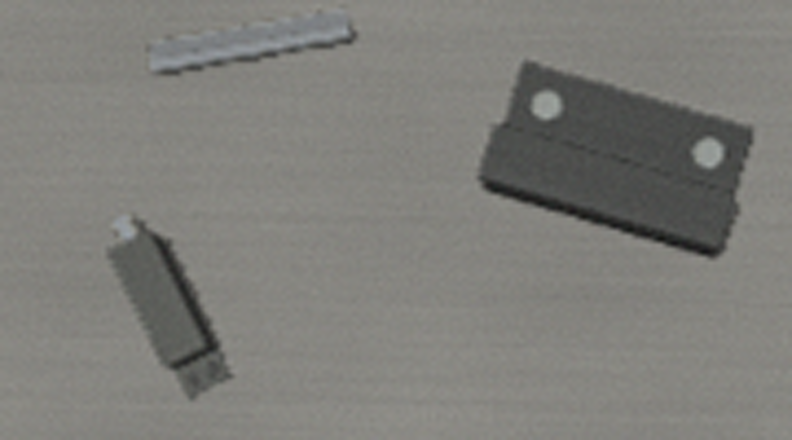

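View pics/c2.png

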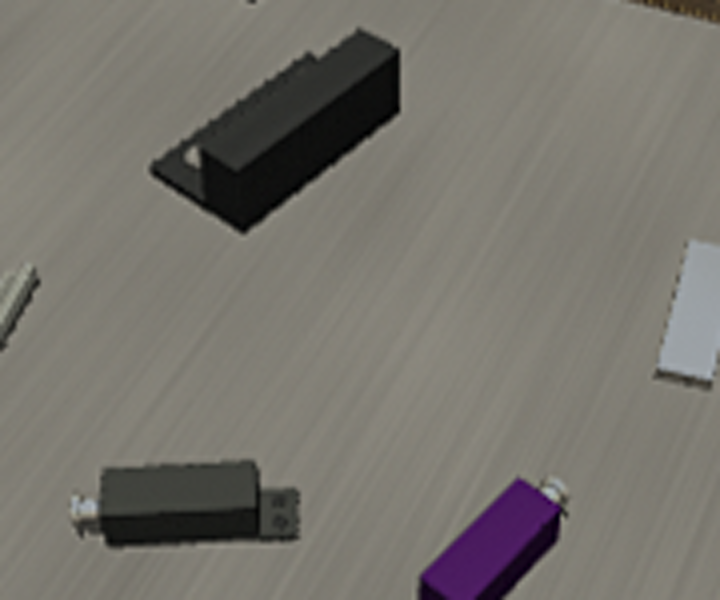

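Run:
```python
from h import *
from scipy.optimize import least_squares
t=lambda u,v:('top',np.array([150+(u-1.7)/4.4,130+(v-1.7)/4.4]))
s=lambda u,v:('side',np.array([170+(u-1.5)/4,170+(v-1.5)/4]))
latch=[((35,13,28),t(108,252)),((35,-13,28),t(146,232)),((-35,13,28),t(170,367)),((-35,-13,28),t(215,347)),
 ((35,13,28),s(101,468)),((-35,-13,28),s(257,512)) ,((35,13,28),s(101,468)),((49,0,14),t(122,217)),((-52,13,2),t(192,399)),((-52,-13,2),t(231,377))]
# side view: visible face long is which? handled below
stop=[((-15,65,50),t(484,180)),((-15,-65,50),t(718,247)),((15,65,50),t(504,123)),((15,-65,50),t(738,200)),
 ((-15,65,50),s(240,168)),((-15,-65,50),s(400,50)),((-15,65,0),s(245,232)),((-15,-65,0),s(400,110)),((15,65,50),s(203,148)),((15,-65,50),s(360,30))]
def fit(pts,x0):
    def f(x):
        R=Ro.from_euler('z',x[2]).as_matrix(); r=[]
        for P,(c,px) in pts: r+=list(proj(c,R@np.array(P)/1000+[x[0],x[1],0])-px)
        return r
    q=least_squares(f,x0,loss='soft_l1'); print(q.x.round(4),np.degrees(q.x[2]).round(2)); print(np.array(f(q.x)).reshape(-1,2).round(1).tolist())
fit([p for p in latch if p[1][0]=='top'],[.56,.22,.4])
# side: long visible face near side camera => latch +y side?
lp=[p for p in latch if p[1][0]=='top']+[((35,-13,28),s(101,468)),((35,13,28),s(104,505)),((-35,-13,28),s(255,462)),((-35,13,28),s(258,512)),((35,13,0),s(106,545)),((-35,13,0),s(258,540))]
fit(lp,[.56,.22,.4])
fit(stop,[.62,-.02,-.3])
for c in('top','side'):
    m=robot.silhouettes('tray',c)[0]['mask'].astype(np.uint8)
    k=max(cv2.findContours(m,0,2)[0],key=cv2.contourArea)
    pp=cv2.approxPolyDP(k,6,True)[:,0]; print(c,[(p.tolist(),onz(c,p,.018).round(3).tolist()) for p in pp])
```

```text
[0.5589 0.2203 0.511 ] 29.28
[[-0.4, 0.1], [0.8, -0.7], [-0.8, 0.4], [-1.1, -0.3], [0.2, 0.8], [0.2, -0.1], [1.0, -0.2]]
[0.5586 0.2205 0.4951] 28.37
[[-0.3, 0.0], [1.0, -0.5], [-1.1, 0.6], [-1.4, 0.1], [0.4, 0.8], [-0.2, 0.2], [0.6, 0.2], [0.2, -0.9], [-1.7, 1.9], [0.3, -1.4], [-0.5, -2.0], [-0.2, 0.7], [0.4, -0.1]]
[ 0.6186 -0.0168 -0.2684] -15.38
[[-0.9, 0.2], [1.2, 1.2], [-1.6, 0.5], [0.5, -0.9], [-0.5, 0.2], [0.3, -1.0], [-0.1, 0.8], [0.4, 0.5], [-1.4, -1.3], [0.3, -1.5]]
top [([379, 191], [0.584, -0.227, 0.018]), ([380, 267], [0.409, -0.231, 0.018]), ([436, 268], [0.41, -0.358, 0.018]), ([435, 192], [0.584, -0.355, 0.018])]
side [([298, 156], [0.581, -0.23, 0.018]), ([302, 164], [0.559, -0.204, 0.018]), ([365, 179], [0.401, -0.214, 0.018]), ([378, 148], [0.405, -0.351, 0.018]), ([315, 131], [0.583, -0.355, 0.018])]
```

```bash
cat >> h.py <<'E'
def go(p,yaw,T=None):
    """tool down, jaw axis (tool y) along world angle yaw deg; prints dp mm, rotvec"""
    T=tool() if T is None else T
    a=np.radians(yaw); x=np.array([0,0,-1.]); y=np.array([np.cos(a),np.sin(a),0]); R=np.c_[x,y,np.cross(x,y)]
    dp=T[:3,:3].T@(np.array(p)-T[:3,3])*1000
    print('dp',dp.round(1),'rot',Ro.from_matrix(T[:3,:3].T@R).as_rotvec().round(4),'dist',np.linalg.norm(dp).round())
E
python3 - <<'E'
from h import *
T=tool(); print(T.round(3)); print(robot.get_obs()['joints'].round(3))
for y in(118.4,-61.6): go((.559,.220,.2),y)
E
```

```text
[[-0.    -0.357  0.934  0.214]
 [ 0.     0.934  0.357 -0.56 ]
 [-1.     0.    -0.     0.248]
 [ 0.     0.     0.     1.   ]]
[-0.872  0.04   0.085 -0.    -1.615 -0.334]
dp [ 48.3 606.1 600.7] rot [-1.309e-01 -0.000e+00 -1.000e-04] dist 855.0
dp [ 48.3 606.1 600.7] rot [ 3.0107e+00 -2.0000e-04  1.0000e-04] dist 855.0
```

```bash
R='python3 -m pendant'; python3 -m pendant '[{"delta_rot":[-0.005,0,0],"dp":[1,15,15],"grip":1},{"delta_rot":[-0.02,0,0],"dp":[4,45,45],"grip":1},{"delta_rot":[-0.03,0,0],"dp":[8,80,80],"grip":1},{"delta_rot":[-0.04,0,0],"dp":[12,115,115],"grip":1},{"delta_rot":[-0.05,0,0],"dp":[16,150,150],"grip":1},{"delta_rot":[-0.06,0,0],"dp":[20,185,185],"grip":1},{"delta_rot":[-0.07,0,0],"dp":[24,220,220],"grip":1},{"delta_rot":[-0.08,0,0],"dp":[28,255,255],"grip":1}]' 30
python3 -c "
from h import *
go((.559,.220,.2),118.4)"
```

```text
time_s: 1.35
tool_pos: [0.3616, -0.2295, 0.2205]
tcp_rot: [-0.487, 1.569, -0.043]
wrist_force: [1.4, 0.3, 0.6]
finger_gap: 0.0852
dp [ 20.7 320.8 371.6] rot [-0.0507  0.0012  0.0007] dist 491.0
```

```bash
python3 -m pendant '[{"delta_rot":[-0.005,0,0],"dp":[2,30,33],"grip":1},{"delta_rot":[-0.01,0,0],"dp":[4,60,68],"grip":1},{"delta_rot":[-0.02,0,0],"dp":[6,90,103],"grip":1},{"delta_rot":[-0.03,0,0],"dp":[8,120,138],"grip":1},{"delta_rot":[-0.04,0,0],"dp":[10,150,173],"grip":1},{"delta_rot":[-0.05,0,0],"dp":[12,180,208],"grip":1},{"delta_rot":[-0.05,0,0],"dp":[14,210,243],"grip":1},{"delta_rot":[-0.05,0,0],"dp":[16,240,278],"grip":1}]'
python3 -c "
from h import *
go((.559,.220,.2),118.4)"
```

```text
time_s: 2.15
tool_pos: [0.5095, 0.107, 0.2046]
tcp_rot: [0.104, 1.57, 0.6]
wrist_force: [-0.2, -1.0, -0.3]
finger_gap: 0.0853
dp [ 4.7 75.9 97.3] rot [-0.0003  0.0009 -0.0001] dist 123.0
```

```bash
python3 -m pendant '[{"delta_rot":[0,0,0],"dp":[5,25,32],"grip":1},{"delta_rot":[0,0,0],"dp":[5,50,64],"grip":1},{"delta_rot":[0,0,0],"dp":[5,68,88],"grip":1},{"delta_rot":[0,0,0],"dp":[5,76,97],"grip":1},{"delta_rot":[0,0,0],"dp":[5,76,97],"grip":1},{"delta_rot":[0,0,0],"dp":[5,76,97],"grip":1},{"delta_rot":[0,0,0],"dp":[5,76,97],"grip":1},{"delta_rot":[0,0,0],"dp":[5,76,97],"grip":1}]'
python3 - <<'E'
from h import *
T=tool(); np.save('T1.npy',T); im=robot.snapshot('wrist'); cv2.imwrite('pics/w1.png',im)
R=Ro.from_euler('z',28.4,degrees=True).as_matrix()
for P in[(35,13,28),(35,-13,28),(-35,13,28),(-35,-13,28),(49,0,14)]:
    q=proj('wrist',R@np.array(P)/1000+[.559,.2203,0],T); cv2.circle(im,tuple(int(round(v)) for v in q),2,(0,0,255),-1)
cv2.imwrite('pics/w1m.png',im)
E
```

```text
time_s: 2.95
tool_pos: [0.5582, 0.217, 0.1999]
tcp_rot: [0.255, 1.57, 0.749]
wrist_force: [-0.4, 0.2, 0.2]
finger_gap: 0.0855
```

View pics/w1m.png

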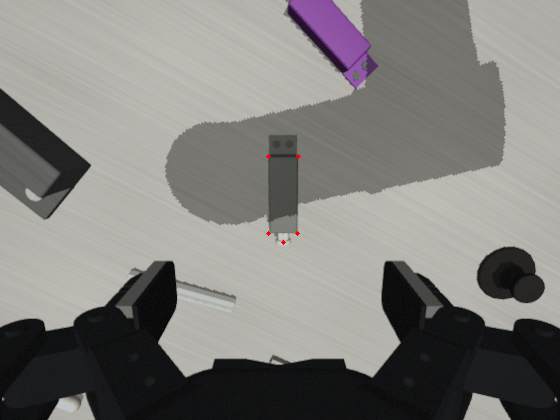

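The red predicted corners sit on the grey latch to within about 1 px, at wrist-view (283,195), plunger down at (283,240). Descending.

```bash
python3 -c "
from h import *
go((.559,.2203,.022),118.4)"
```

```text
dp [177.9   2.4   2. ] rot [-0.0017  0.0009 -0.0002] dist 178.0
```

```bash
python3 -m pendant '[{"delta_rot":[0,0,0],"dp":[20,1,1],"grip":1},{"delta_rot":[0,0,0],"dp":[55,2,2],"grip":1},{"delta_rot":[0,0,0],"dp":[90,2,2],"grip":1},{"delta_rot":[0,0,0],"dp":[125,2,2],"grip":1},{"delta_rot":[0,0,0],"dp":[155,2,2],"grip":0.6},{"delta_rot":[0,0,0],"dp":[170,2,2],"grip":0.3},{"delta_rot":[0,0,0],"dp":[177,2,2],"grip":0.2},{"delta_rot":[0,0,0],"dp":[178,2,2],"grip":0}]' 40
python3 - <<'E'
from h import *
go((.559,.2203,.022),118.4)
im=robot.snapshot('wrist'); cv2.imwrite('pics/w2.png',im)
E
```

```text
time_s: 3.8
tool_pos: [0.5593, 0.2205, 0.0217]
tcp_rot: [-0.671, 1.57, -0.176]
wrist_force: [0.3, 0.3, 0.1]
finger_gap: 0.043
dp [-0.3 -0.1 -0.4] rot [-0.0009  0.0002  0.0002] dist 1.0
```

View pics/w2.png

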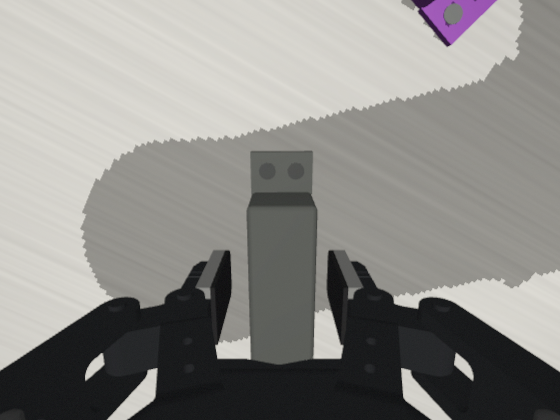

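The pads, at (220,300) and (342,300), straddle the housing evenly. Closing.

```bash
python3 -m pendant '[{"delta_rot":[0,0,0],"dp":[0,0,0],"grip":-0.3},{"delta_rot":[0,0,0],"dp":[0,0,0],"grip":-0.6},{"delta_rot":[0,0,0],"dp":[0,0,0],"grip":-0.8},{"delta_rot":[0,0,0],"dp":[0,0,0],"grip":-0.8},{"delta_rot":[0,0,0],"dp":[0,0,0],"grip":-0.8},{"delta_rot":[0,0,0],"dp":[-2,0,0],"grip":-0.8},{"delta_rot":[0,0,0],"dp":[-8,0,0],"grip":-0.8},{"delta_rot":[0,0,0],"dp":[-15,0,0],"grip":-0.8}]' 50
python3 - <<'E'
from h import *
# press geometry: latch centre on stop normal through its centre
a=np.radians(-15.4); n=np.array([np.cos(a),np.sin(a)]); S=np.array([.6186,-.0168])
for d in (15+49+40,15+49+3,15+40):
    c=S-n*d/1000; print(d,c.round(4)); go((*c,.033),74.6)
im=robot.snapshot('wrist'); cv2.imwrite('pics/w3.png',im)
E
```

```text
time_s: 4.65
tool_pos: [0.5586, 0.2203, 0.0361]
tcp_rot: [3.098, 1.569, -2.69]
wrist_force: [-0.0, 0.5, -1.8]
finger_gap: 0.0252
104 [0.5183 0.0108]
dp [   3.3 -165.3 -134.9] rot [ 7.635e-01 -1.400e-03  5.000e-04] dist 213.0
67 [0.554 0.001]
dp [   3.2 -190.9 -108.2] rot [ 7.635e-01 -1.400e-03  5.000e-04] dist 219.0
55 [ 0.5656 -0.0022]
dp [   3.2 -199.2  -99.5] rot [ 7.635e-01 -1.400e-03  5.000e-04] dist 223.0
```

View pics/w3.png

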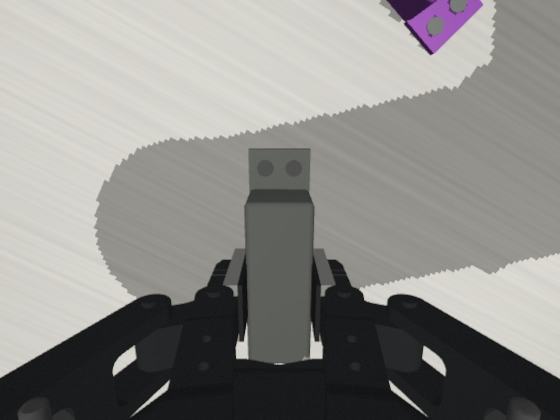

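```bash
python3 -m pendant '[{"delta_rot":[0.06,0,0],"dp":[0,-10,-8],"grip":-0.8},{"delta_rot":[0.17,0,0],"dp":[0,-32,-26],"grip":-0.8},{"delta_rot":[0.29,0,0],"dp":[0,-60,-49],"grip":-0.8},{"delta_rot":[0.41,0,0],"dp":[0,-90,-73],"grip":-0.8},{"delta_rot":[0.53,0,0],"dp":[0,-120,-98],"grip":-0.8},{"delta_rot":[0.65,0,0],"dp":[0,-145,-118],"grip":-0.8},{"delta_rot":[0.74,0,0],"dp":[0,-160,-131],"grip":-0.8},{"delta_rot":[0.763,0,0],"dp":[0,-165,-135],"grip":-0.8}]'
python3 - <<'E'
from h import *
for n in('top','side','wrist'): cv2.imwrite(f'pics/{n}4.png',robot.snapshot(n))
T=tool(); print(T[:3,3],np.degrees(np.arctan2(T[1,2],T[0,2])))
a=cv2.imread('pics/top4.png')[120:240,210:350]; b=cv2.imread('pics/side4.png')[150:270,170:310]
cv2.imwrite('pics/c4.png',np.hstack([cv2.resize(a,None,fx=2.8,fy=2.8,interpolation=2),cv2.resize(b,None,fx=2.8,fy=2.8,interpolation=2)]))
E
```

```text
time_s: 5.5
tool_pos: [0.5182, 0.0096, 0.0366]
tcp_rot: [1.076, 1.571, 0.803]
wrist_force: [0.1, -0.3, -1.4]
finger_gap: 0.0251
[0.51882232 0.01144956 0.03653883] -15.312444222036733
```

View pics/c4.png

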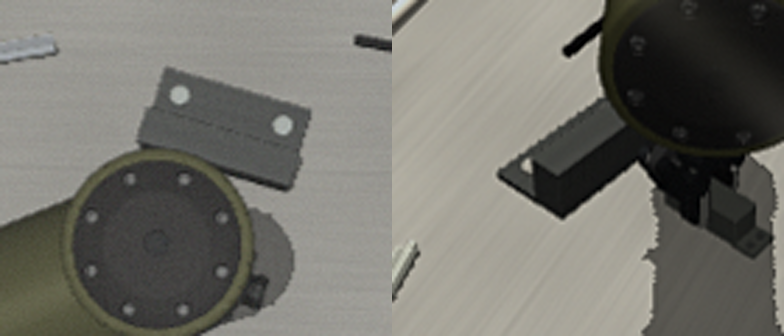

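View pics/wrist4.png

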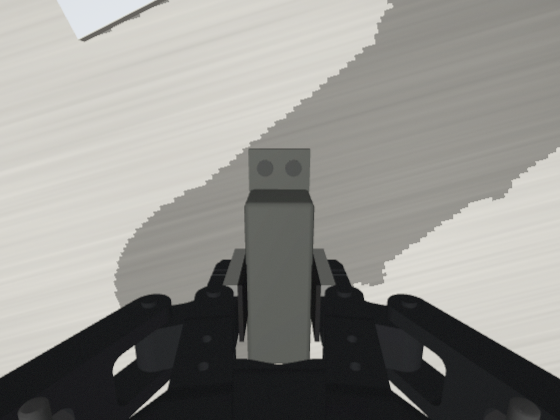

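```bash
python3 -m pendant '[{"delta_rot":[0,0,0],"dp":[0,0,6],"grip":-0.8},{"delta_rot":[0,0,0],"dp":[0,0,14],"grip":-0.8},{"delta_rot":[0,0,0],"dp":[0,0,22],"grip":-0.8},{"delta_rot":[0,0,0],"dp":[0,0,28],"grip":-0.8},{"delta_rot":[0,0,0],"dp":[0,0,33],"grip":-0.8},{"delta_rot":[0,0,0],"dp":[0,0,36],"grip":-0.8},{"delta_rot":[0,0,0],"dp":[0,0,38],"grip":-0.8},{"delta_rot":[0,0,0],"dp":[0,0,40],"grip":-0.8}]' 60
python3 -m pendant '[{"delta_rot":[0,0,0],"dp":[0,0,0.5],"grip":-0.8},{"delta_rot":[0,0,0],"dp":[0,0,1],"grip":-0.8},{"delta_rot":[0,0,0],"dp":[0,0,1.5],"grip":-0.8},{"delta_rot":[0,0,0],"dp":[0,0,2],"grip":-0.8},{"delta_rot":[0,0,0],"dp":[0,0,2.5],"grip":-0.8},{"delta_rot":[0,0,0],"dp":[0,0,3],"grip":-0.8},{"delta_rot":[0,0,0],"dp":[0,0,3.5],"grip":-0.8},{"delta_rot":[0,0,0],"dp":[0,0,4],"grip":-0.8}]'
```

```text
time_s: 6.45
tool_pos: [0.5573, 0.0006, 0.0363]
tcp_rot: [2.943, 1.571, 2.675]
wrist_force: [-0.9, 0.0, -0.8]
finger_gap: 0.0248
time_s: 7.25
tool_pos: [0.5604, -0.0002, 0.0362]
tcp_rot: [-2.983, 1.569, 3.032]
wrist_force: [-4.6, 1.5, 0.8]
finger_gap: 0.0243
```

```bash
python3 -m pendant '[{"delta_rot":[0,0,0],"dp":[0,0,0.5],"grip":-0.8},{"delta_rot":[0,0,0],"dp":[0,0,1],"grip":-0.8},{"delta_rot":[0,0,0],"dp":[0,0,1.5],"grip":-0.8},{"delta_rot":[0,0,0],"dp":[0,0,2],"grip":-0.8},{"delta_rot":[0,0,0],"dp":[0,0,2.5],"grip":-0.8},{"delta_rot":[0,0,0],"dp":[0,0,3],"grip":-0.8},{"delta_rot":[0,0,0],"dp":[0,0,3.5],"grip":-0.8},{"delta_rot":[0,0,0],"dp":[0,0,4],"grip":-0.8}]'
python3 -m pendant '[{"delta_rot":[0,0,0],"dp":[0,0,0.3],"grip":-0.8},{"delta_rot":[0,0,0],"dp":[0,0,0.6],"grip":-0.8},{"delta_rot":[0,0,0],"dp":[0,0,0.9],"grip":-0.8},{"delta_rot":[0,0,0],"dp":[0,0,1.2],"grip":-0.8},{"delta_rot":[0,0,0],"dp":[0,0,1.5],"grip":-0.8},{"delta_rot":[0,0,0],"dp":[0,0,1.5],"grip":-0.8},{"delta_rot":[0,0,0],"dp":[0,0,1.5],"grip":-0.8},{"delta_rot":[0,0,0],"dp":[0,0,1.5],"grip":-0.8}]'
```

```text
time_s: 8.05
tool_pos: [0.5643, -0.0013, 0.0362]
tcp_rot: [-2.998, 1.569, 3.017]
wrist_force: [-4.9, 1.6, 1.3]
finger_gap: 0.0249
time_s: 8.85
tool_pos: [0.5659, -0.0017, 0.0362]
tcp_rot: [-2.999, 1.57, 3.016]
wrist_force: [-4.5, 1.5, 1.2]
finger_gap: 0.0246
```

```bash
python3 -m pendant '[{"delta_rot":[0,0,0],"dp":[0,0,0.3],"grip":-0.8},{"delta_rot":[0,0,0],"dp":[0,0,0.6],"grip":-0.8},{"delta_rot":[0,0,0],"dp":[0,0,0.9],"grip":-0.8},{"delta_rot":[0,0,0],"dp":[0,0,1.2],"grip":-0.8},{"delta_rot":[0,0,0],"dp":[0,0,1.5],"grip":-0.8},{"delta_rot":[0,0,0],"dp":[0,0,1.5],"grip":-0.8},{"delta_rot":[0,0,0],"dp":[0,0,1.5],"grip":-0.8},{"delta_rot":[0,0,0],"dp":[0,0,1.5],"grip":-0.8}]'
python3 - <<'E'
from h import *
for n in('side','wrist'): cv2.imwrite(f'pics/{n}5.png',robot.snapshot(n))
E
```

```text
time_s: 9.65
tool_pos: [0.5674, -0.0021, 0.0362]
tcp_rot: [-3.02, 1.57, 2.995]
wrist_force: [-4.4, 2.1, 2.1]
finger_gap: 0.0249
```

View pics/wrist5.png

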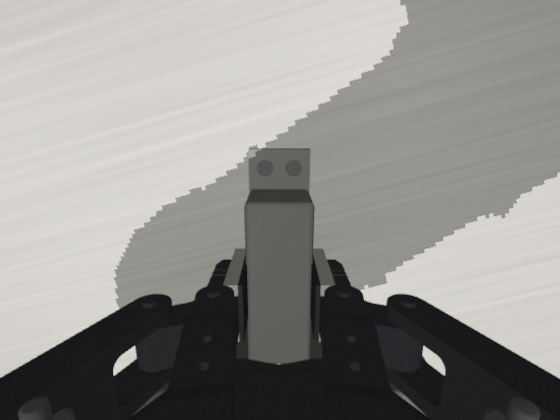

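```bash
python3 -m pendant '[{"delta_rot":[0,0,0],"dp":[0,0,0.3],"grip":-0.8},{"delta_rot":[0,0,0],"dp":[0,0,0.6],"grip":-0.8},{"delta_rot":[0,0,0],"dp":[0,0,0.9],"grip":-0.8},{"delta_rot":[0,0,0],"dp":[0,0,1.2],"grip":-0.8},{"delta_rot":[0,0,0],"dp":[0,0,1.5],"grip":-0.8},{"delta_rot":[0,0,0],"dp":[0,0,1.5],"grip":-0.8},{"delta_rot":[0,0,0],"dp":[0,0,1.5],"grip":-0.8},{"delta_rot":[0,0,0],"dp":[0,0,1.5],"grip":-0.8}]'
```

```text
time_s: 10.55
tool_pos: [0.5676, -0.0022, 0.0361]
tcp_rot: [-2.973, 1.567, 3.042]
wrist_force: [-11.5, 4.4, 5.9]
finger_gap: 0.0246
```

The wrist force went from about 5 N (sliding) to 12 N with the TCP stalled, and the tongue is at the same wrist pixels (280,168), so the plunger is home without slip. Backing off and lifting a little.

```bash
python3 -m pendant '[{"delta_rot":[0,0,0],"dp":[0,0,-2],"grip":-0.8},{"delta_rot":[0,0,0],"dp":[0,0,-6],"grip":-0.8},{"delta_rot":[0,0,0],"dp":[0,0,-13],"grip":-0.8},{"delta_rot":[0,0,0],"dp":[-4,0,-22],"grip":-0.8},{"delta_rot":[0,0,0],"dp":[-10,0,-32],"grip":-0.8},{"delta_rot":[0,0,0],"dp":[-16,0,-40],"grip":-0.8},{"delta_rot":[0,0,0],"dp":[-19,0,-44],"grip":-0.8},{"delta_rot":[0,0,0],"dp":[-20,0,-45],"grip":-0.8}]'
python3 - <<'E'
from h import *
cv2.imwrite('pics/side6.png',robot.snapshot('side'))
go((.497,-.293,.055),90.5)
E
```

```text
time_s: 11.35
tool_pos: [0.5258, 0.0096, 0.0572]
tcp_rot: [0.644, 1.569, 0.376]
wrist_force: [0.5, -0.4, -1.3]
finger_gap: 0.0249
dp [   1.8 -299.4   52.2] rot [-0.2766  0.0011 -0.0006] dist 304.0
```

View pics/side6.png

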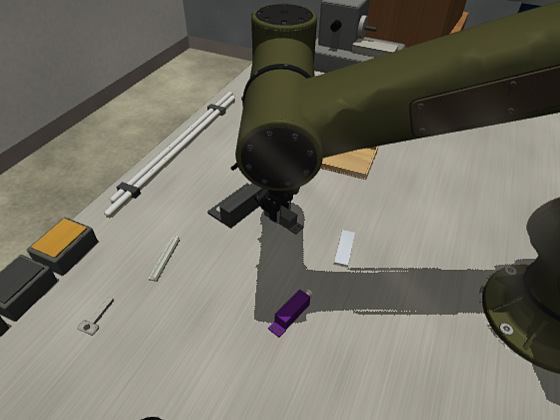

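```bash
python3 -m pendant '[{"delta_rot":[-0.01,0,0],"dp":[0,-20,3],"grip":-0.8},{"delta_rot":[-0.05,0,0],"dp":[0,-60,10],"grip":-0.8},{"delta_rot":[-0.11,0,0],"dp":[0,-105,18],"grip":-0.8},{"delta_rot":[-0.17,0,0],"dp":[0,-150,26],"grip":-0.8},{"delta_rot":[-0.22,0,0],"dp":[0,-195,34],"grip":-0.8},{"delta_rot":[-0.26,0,0],"dp":[0,-240,42],"grip":-0.8},{"delta_rot":[-0.277,0,0],"dp":[0,-280,49],"grip":-0.8},{"delta_rot":[-0.277,0,0],"dp":[2,-299,52],"grip":-0.8}]'
python3 - <<'E'
from h import *
for n in('top','wrist'): cv2.imwrite(f'pics/{n}7.png',robot.snapshot(n))
T=tool();print(T[:3,3]);go((.497,-.293,.055),90.5,T)
E
```

```text
time_s: 12.2
tool_pos: [0.4961, -0.2959, 0.054]
tcp_rot: [-2.441, 1.57, -2.435]
wrist_force: [0.2, -0.6, -0.4]
finger_gap: 0.0249
[ 0.49571759 -0.29516606  0.05318844]
dp [-1.8  2.2  1.3] rot [-0.0037 -0.0018 -0.0002] dist 3.0
```

View pics/wrist7.png

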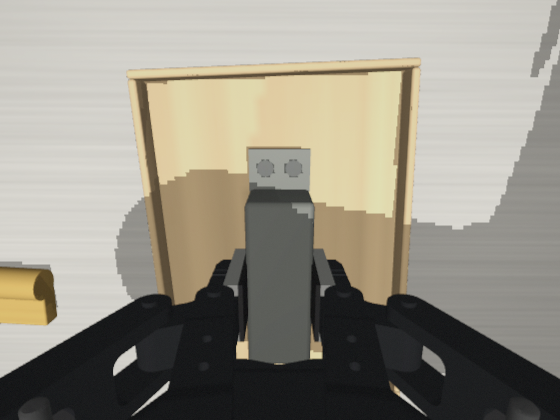

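View pics/top7.png

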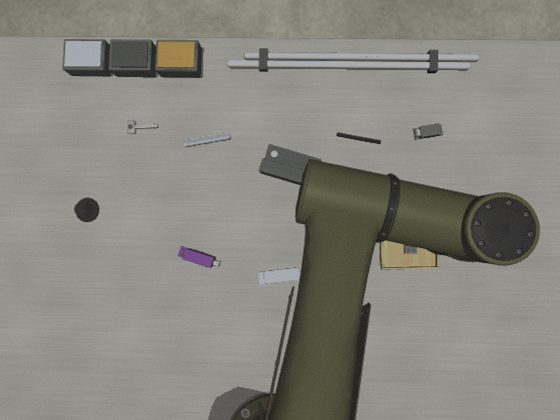

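The wrist view shows the latch, at (280,280), centred between the tray walls at about x=150 and x=410. Lowering, slowly at the end.

```bash
python3 -m pendant '[{"delta_rot":[0,0,0],"dp":[4,0,0],"grip":-0.8},{"delta_rot":[0,0,0],"dp":[10,0,0],"grip":-0.8},{"delta_rot":[0,0,0],"dp":[16,0,0],"grip":-0.8},{"delta_rot":[0,0,0],"dp":[21,0,0],"grip":-0.8},{"delta_rot":[0,0,0],"dp":[24,0,0],"grip":-0.8},{"delta_rot":[0,0,0],"dp":[25.5,0,0],"grip":-0.8},{"delta_rot":[0,0,0],"dp":[26.5,0,0],"grip":-0.8},{"delta_rot":[0,0,0],"dp":[27,0,0],"grip":-0.8}]'
python3 -m pendant '[{"delta_rot":[0,0,0],"dp":[0.2,0,0],"grip":-0.8},{"delta_rot":[0,0,0],"dp":[0.4,0,0],"grip":-0.8},{"delta_rot":[0,0,0],"dp":[0.6,0,0],"grip":-0.8},{"delta_rot":[0,0,0],"dp":[0.8,0,0],"grip":-0.8},{"delta_rot":[0,0,0],"dp":[0.8,0,0],"grip":-0.8},{"delta_rot":[0,0,0],"dp":[0.8,0,0],"grip":-0.8},{"delta_rot":[0,0,0],"dp":[0.8,0,0],"grip":-0.8},{"delta_rot":[0,0,0],"dp":[0.8,0,0],"grip":-0.8}]'
```

```text
time_s: 13.1
tool_pos: [0.4969, -0.2928, 0.0275]
tcp_rot: [-0.335, 1.571, -0.326]
wrist_force: [-0.4, 0.6, 0.6]
finger_gap: 0.0245
time_s: 13.9
tool_pos: [0.497, -0.293, 0.0274]
tcp_rot: [-0.603, 1.57, -0.594]
wrist_force: [-0.6, 1.6, 5.6]
finger_gap: 0.0247
```

Contact on the floor at about 6 N. Opening partway so the fingers stay clear of the walls, then rising.

```bash
python3 -m pendant '[{"delta_rot":[0,0,0],"dp":[0,0,0],"grip":-0.4},{"delta_rot":[0,0,0],"dp":[0,0,0],"grip":-0.3},{"delta_rot":[0,0,0],"dp":[0,0,0],"grip":-0.2},{"delta_rot":[0,0,0],"dp":[0,0,0],"grip":-0.1},{"delta_rot":[0,0,0],"dp":[0,0,0],"grip":0},{"delta_rot":[0,0,0],"dp":[0,0,0],"grip":0.1},{"delta_rot":[0,0,0],"dp":[0,0,0],"grip":0.1},{"delta_rot":[0,0,0],"dp":[0,0,0],"grip":0.1}]'
python3 - <<'E'
from h import *
cv2.imwrite('pics/wrist8.png',robot.snapshot('wrist'))
E
```

```text
time_s: 14.7
tool_pos: [0.4968, -0.2928, 0.0264]
tcp_rot: [2.341, 1.571, 2.35]
wrist_force: [1.1, -0.5, -1.1]
finger_gap: 0.0473
```

View pics/wrist8.png

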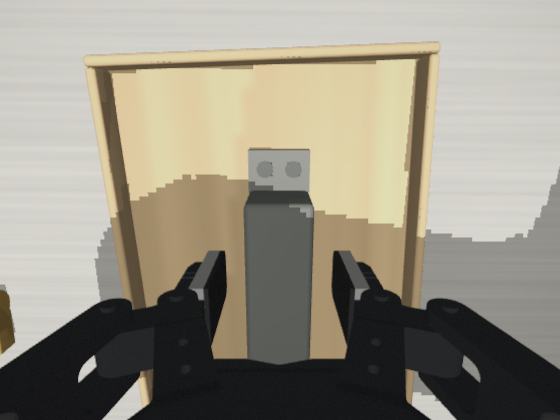

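The latch is flat and the pads, at (212,300) and (350,300), are clear on both sides. Retreating straight up.

```bash
python3 -m pendant '[{"delta_rot":[0,0,0],"dp":[-6,0,0],"grip":0.1},{"delta_rot":[0,0,0],"dp":[-18,0,0],"grip":0.1},{"delta_rot":[0,0,0],"dp":[-40,0,0],"grip":0.1},{"delta_rot":[0,0,0],"dp":[-70,0,0],"grip":0.1},{"delta_rot":[0,0,0],"dp":[-105,0,0],"grip":0.1},{"delta_rot":[0,0,0],"dp":[-135,0,-15],"grip":0.1},{"delta_rot":[0,0,0],"dp":[-155,0,-28],"grip":0.1},{"delta_rot":[0,0,0],"dp":[-160,0,-30],"grip":0.1}]'
python3 - <<'E'
from h import *
T=tool(); im=robot.snapshot('wrist')
s=robot.snapshot('side'); 
cv2.imwrite('pics/wrist9.png',im); cv2.imwrite('pics/s9.png',cv2.resize(s[110:200,270:400],None,fx=5,fy=5,interpolation=2))
for x in(40,49): print(x,proj('wrist',(.497+x/1000,-.293,.018),T).round(1))
for x in(35,-35): print(x,proj('wrist',(.497+x/1000,-.293,.032),T).round(1))
E
```

```text
time_s: 15.55
tool_pos: [0.467, -0.2938, 0.1914]
tcp_rot: [-0.397, 1.564, -0.388]
wrist_force: [0.6, -0.3, 0.4]
finger_gap: 0.0471
40 [280.5 264. ]
49 [280.4 272.8]
35 [280.6 265.5]
-35 [281.4 189. ]
```

View pics/wrist9.png

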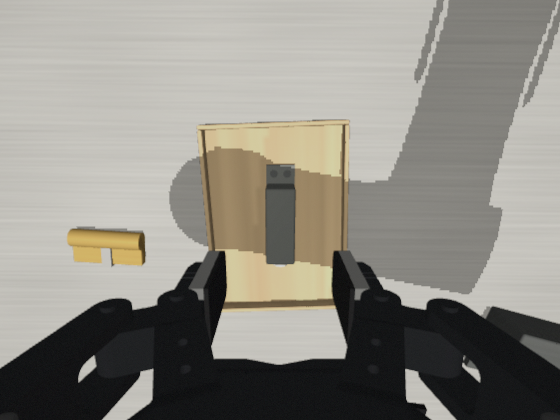

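View pics/s9.png

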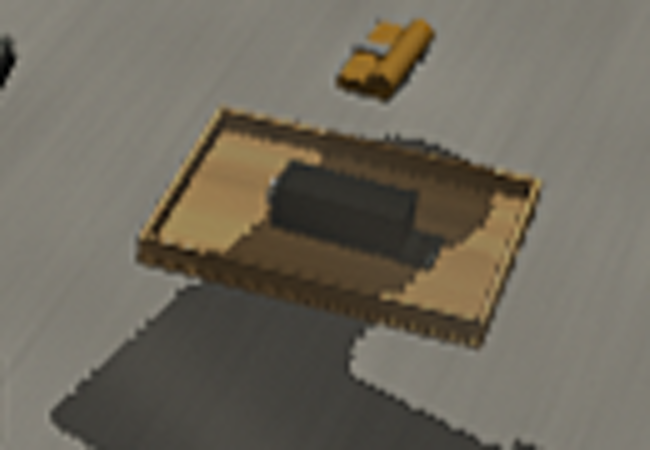

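The latch lies flat and centred in the tray at wrist-view (280,225), with the plunger almost hidden (predicted row 264 if home, 273 if out, and nothing shows past about 265). The gripper is clear, so I'm handing in.

```bash
python3 -c "
from bench import robot
print(robot.finish_job())"
```

```text
the job is handed in; nothing more can be done
None
```

I picked the grey latch up by its housing and pushed its plunger home against the bench stop. I then set it down flat in the tray, let go and backed clear, handing the job in at about 15.6 s of the 48 s allowed.

- **Plunger home:** the push ran at about 5 N while the plunger slid, then rose to about 12 N with the arm stalled at the end of its travel. The latch did not slip in the fingers. It was square to the stop by my measurement (15.3° against the stop's 15.4°). In the last wrist picture nothing shows past the spot where a fully home tip would be.
- **In the tray:** the latch lies flat, with its centre at about (0.497, -0.293), where I measured the tray's centre. The fingers were clear of it and of the walls.
- **Small disagreement:** the set-down contact, at about 6 N, came roughly 1.5 mm higher than I had calculated. The latch may have shifted or tilted slightly in the grip during the push; it looked flat once released.

The hand-in gave no verdict, so I can't confirm the result beyond these checks.

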